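# Hook the clip-on light into the slotted upright and switch it on

### The job

Take the battery light out of the orange organiser and hang it on the bare slotted upright: push its two hook tabs into the two green-marked slots and press it down until both hooks are fully home (the upright leaves no room for a hand at the head, so set it down first and take it again by its bar). Once it hangs there by itself, slide its switch on. Leave the light hooked in and level, and the other things on the bench where they are.

Things in the scene. Friction and masses are not known exactly. Their poses are not given: they have to be found in the camera images.
- light: loose battery light, 0.3 to 0.45 kg, 205 mm long, 34 mm wide, upright in any organiser compartment. Origin: centre line of its underside, 88 mm ahead of the head's back; x along the bar away from the head, z up. Black head at x -88 to -62 mm; aluminium bar from there to x 117 mm, flat top at z 30 mm. Mass centre near x -28 mm. It stands freely on its underside, flat on the bench.
- hook_seat (a point): root of the light's upper hook tab: on the head's back face (x -88 mm of the light), centre line, underside of the shank, 78 mm above the light's underside. Tabs stick out 11 mm towards -x: shank 5 mm wide, 8 mm high, and at its end a lip that drops 6 mm lower, 5 mm behind the head's back. Meets slot_seat when home. Axes as the light's.
- switch (a joint): the light's slide switch, m: 0 = off (ridge away from the head), 0.008 = on (ridge slid 8 mm towards the head). It snaps: about 2.5 N carries it from either end over the middle, after which it runs home.
- switch_ridge (a point): top centre of the red slide's small ridge on the top of the bar (5 mm long, 14 mm wide, standing 4.5 mm above the bar's top); at x 56 mm of the light when off, 48 mm when on. The bar's top is flat from there to its end at x 117 mm. Axes as the light's.
- upright: bare slotted steel upright, fixed: channel 40 mm wide, 30 mm deep, 360 mm high; foot plate 8 mm high, x -77 to 53 mm, y +-65 mm. Origin under the channel's centre; x points out of the slotted face (at x 15 mm), z up. Wall 3 mm; slots on the centre line, 9 mm wide, 20 mm high, every 30 mm; green marks beside the two to use. The hung light points along upright x.
- slot_seat (a point): middle of the bottom edge of the upper green-marked slot, on the outer face, 225 mm above the bench; axes as the upright's. The tabs go in with hook_seat 6 to 12 mm above this, head against the face, then down until the shanks rest on the slots' bottom edges. Hung, the light droops by about 2 degrees.
- organizer: the orange organiser tray, fixed, 250 x 158 mm, 40 mm high, floor 4 mm thick, three compartments 47 mm wide running along its x. Origin: centre of its underside.
- servo: black and red servo, 54 x 20 x 41 mm, in a compartment of the organiser. Origin under its centre.
- battery_pack: pack of two green cells, 60 x 32 x 17 mm, in a compartment of the organiser. Origin under its centre.
- block_blue: blue 30 mm sample block on the near side of the calibration sheet. Origin under its centre.
- block_green: green 30 mm sample block, likewise.
- block_yellow: yellow 30 mm sample block, likewise.
- glue: white glue bottle with a red cap, 40 mm across, 110 mm high. Origin under its centre.
- screwdriver: screwdriver with a yellow handle, 190 mm, lying. Origin under its middle.
- kit_box: white and teal carton, 160 x 240 x 50 mm. Origin under its centre.
- head_top (a point): top centre of the light's black battery head (34 mm wide across y, 26 mm deep along x, 95 mm high from the underside, straight sides). In the organiser only the head rises above the 40 mm walls; the bar lies below them with 6 mm beside it, so there the light can be taken only by its head. Axes as the light's.
- hook_low (a point): the same point of the lower, equal hook tab, 18 mm above the light's underside; it meets slot_low when home.
- slot_low (a point): middle of the bottom edge of the lower green-marked slot, 165 mm above the bench.
Not all that is in view belongs to the job. Leave any purple or turquoise look-alike of the light alone.

How it is judged:
On the way, in this order (a step that is already met when the one before it is completed fails the run):
1. the light hangs by its hooks in the green-marked slots, let go (x of hook_seat in the frame of slot_seat between -0.003 and 0.004 m and y of hook_seat in the frame of slot_seat between -0.004 and 0.004 m and z of hook_seat in the frame of slot_seat between -0.0025 and 0.0025 m and angle between light's own z axis and vertical below 0.105 rad and angle between the x axis of light and the x axis of upright, either way round below 0.105 rad and contact force between the fingers and light below 0.2 N), for 0.2 s.
2. the hung light's switch is slid on (value of joint switch above 0.0065 m), for 0.2 s.
At the end, for the whole second after the job is handed in: The light hangs at rest with both hooks home in the green-marked slots (hook_seat within 2.5 mm of slot_seat in height, 4 mm sideways, -3 to +4 mm off the face), level and straight out within 6 degrees, its switch slid more than 6.5 of its 8 mm (x of hook_seat in the frame of slot_seat between -0.003 and 0.004 m and y of hook_seat in the frame of slot_seat between -0.004 and 0.004 m and z of hook_seat in the frame of slot_seat between -0.0025 and 0.0025 m and angle between light's own z axis and vertical below 0.105 rad and angle between the x axis of light and the x axis of upright, either way round below 0.105 rad and value of joint switch above 0.0065 m and linear speed of light below 0.02 m/s); the robot touches nothing.
It fails at once if a bystander is shifted by more than 40 mm (distance of any of servo, battery_pack, block_blue, block_green, block_yellow, glue, screwdriver, kit_box from where it was at the start of the episode above 0.04 m).
It also fails if it takes over 58 s, if anything falls off the work surface, if the arm or the gripper's body presses on something with over 40 N, if the wrist force passes 120 N, or if a joint passes its speed limit or range.

### The arm

A 7-joint arm with a two-finger parallel gripper is mounted at the origin on the work surface. World frame = base frame: x ahead of the robot, y to its left, z up, the work surface at z = 0. Lengths are in m, angles in rad, forces in N, time in s.
With the tool pointing down it reaches from about 0.425 to 0.925 m from the base axis. Payload 6.8 kg.
Tool frame: the origin (TCP) lies on the front face of the gripper's body, between the roots of the fingers; the fingertips stand 73 mm ahead of it and the grasp point (between the pads) lies 54 mm ahead of it (env.nose_length is the distance from the TCP to the fingertips, in m); z points along the fingers, y is the line along which they close (so a half turn about z gives the same grasp; the last joint's range is limited). The gripper opens to 85 mm and grips with 20 to 120 N. Pads are 22 mm wide; open, the fingers measure 114 mm over their backs; the gripper's body (76 mm by 85 mm) begins 54 mm behind the grasp point. The pads swing forward as they close: fully open they stand 13 mm farther back than shut.
Start: joints at [-1.447, 0.477, 0.022, 1.555, -0.011, 1.109, -0.083], TCP at [0.155, 0.657, 0.304] pointing down, gripper open.
Joint ranges: [-2.96, 2.96], [-0.34, 2.1], [-1.41, 1.46], [0.24, 2.44], [-1.37, 4.51], [0.17, 1.92], [-2.96, 2.96]. Speed limits (rad/s): [2.39, 2.39, 3.14, 3.14, 3.14, 3.14, 3.14].

### API

Orientations are given as a unit quaternion [w, x, y, z].
In Python, from cell import env, kin, camera, calibration, job gives the robot as it stands. The module is installed in compiled form; this text tells all that it offers. Calls block until the motion is done:
- env.reach(position, orientation): joint-space move of the TCP to a pose.
- env.movel(position, velocity=0.15, rot=None, stop_force=None): straight line of the TCP; rot=None keeps the orientation; velocity is the mean speed in m/s. With stop_force (N) it stops when the force on the tool has changed by that much, and returns True; else False.
- env.goto_joints(angles): joint-space move.
- env.grip(opening, f_grip=None): finger opening in m; f_grip is the grip in N (None keeps the last); returns when the fingers have stopped.
- env.dwell(seconds).
- kin.inverse_kinematics(position, orientation): joint angles nearest the present ones, or None.
- env.get_state(): the state.
- camera(name): name is "scene" or "side" or "wrist"; returns (picture, depth): 384x512x3 uint8, blue, green, red; 384x512 float32, m along the optical axis (not along the pixel's ray), 0 where there is no reading.
- calibration(name): a dict with "fx", "fy", "cx", "cy" (pixels), "rvec" (rotation vector, rad) and "tvec" (3), from world to camera coordinates, as OpenCV has them. Camera axes: x right, y down, z forward; pixel columns grow to the right and rows downward; lengths in m; the calibration is good to about 2 mm. A picture is of the moment at which its call begins: read the wrist's pose just before it. calibration takes no time and is no camera call; for the wrist camera it gives the pose at the moment of the call.
A pose or a line that the arm cannot do raises env.PlanningError and nothing moves.
- job.job_done(): hands the job in; it is judged then, once.
The state is a dict: "time": time; "qpos": joint angles; "joint_velocities": joint speeds; "joint_torque": joint torques, N m; "tcp_pos": TCP position; "orientation": TCP orientation; "force": force on the tool from outside, world axes, zero at the start; "torque": the same for the moment, N m; "opening": finger opening in m; "gripper_force": force on a finger pad.
Only numpy, scipy, OpenCV 4.12 (cv2) and the standard library are available. Lean on these libraries where they do the work, as an engineer would, in place of code of your own. Each camera call takes 0.05 s, during which the arm holds its last target. There are 200 camera calls.

## Working session

There is one attempt and no reset: what is moved stays moved. The work goes in short steps, each a Python script; the robot and the scene stay as the last script left them, time stands still between calls to the robot, and variables do not carry over. Pictures are saved under pics/ and viewed, at most 10 in all, crops included, and the job is handed in when it is done.

```bash
mkdir -p pics; ls; python3 - <<'E'
from cell import env,kin,camera,calibration,job
import cv2,numpy as np
for n in ["scene","side"]:
    p,d=camera(n); c=calibration(n); np.savez(f"pics/{n}0.npz",p=p,d=d,**c); cv2.imwrite(f"pics/{n}0.png",cv2.resize(p,(768,576),interpolation=cv2.INTER_CUBIC)); 
    R=cv2.Rodrigues(np.array(c["rvec"]))[0]; print(n,c["fx"],-R.T@np.array(c["tvec"]).ravel(),R[2])
s=env.get_state();print(s["time"],s["tcp_pos"],s["orientation"],env.nose_length)
E
```

```text
pics
scene 498.30485636720135 [ 1.24105337 -1.12573963  1.18058258] [-0.41412568  0.69779216 -0.58445361]
side 371.80314633596396 [ 0.33399445 -0.77135034  1.01502894] [ 0.16226992  0.68860757 -0.70674471]
0.1 [0.15496026 0.65656485 0.30302665] [-4.48081532e-05  1.15616174e-01  9.93293640e-01 -8.02063271e-04] 0.0726
```

View pics/scene0.png

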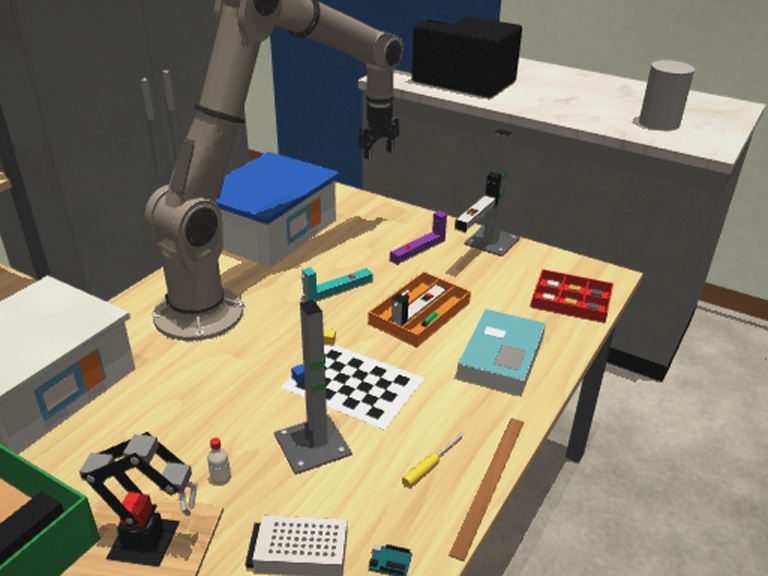

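View pics/side0.png

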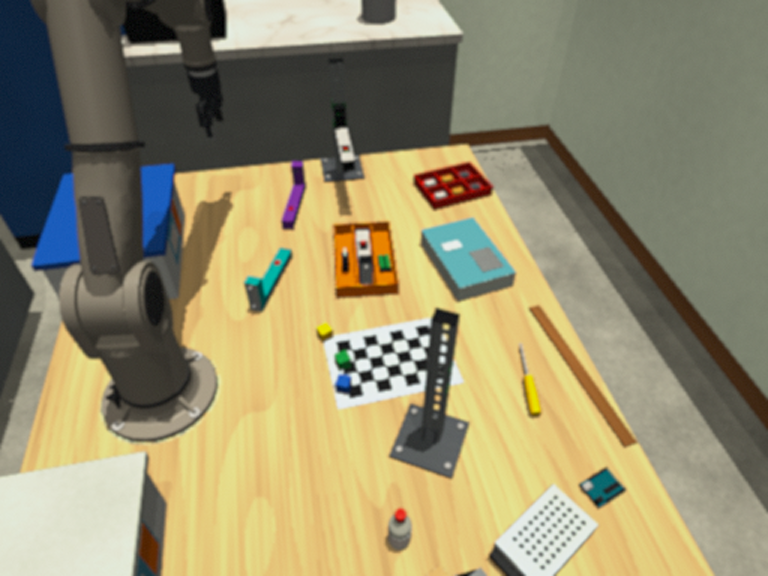

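```bash
cat > h.py <<'E'
import numpy as np,cv2
def cloud(p,d,c):
    R=cv2.Rodrigues(np.array(c["rvec"],float))[0];t=np.array(c["tvec"],float).ravel()
    v,u=np.mgrid[:384,:512]
    P=np.stack([(u-c["cx"])/c["fx"]*d,(v-c["cy"])/c["fy"]*d,d],-1)
    W=(P-t)@R; W[d<=0]=np.nan
    return W
def load(n):
    f=np.load(f"pics/{n}.npz");return f["p"],f["d"],cloud(f["p"],f["d"],{k:f[k] for k in ["fx","fy","cx","cy","rvec","tvec"]})
E
python3 - <<'E'
from h import *
P={}
ups=[];fl=[]
for n in ["scene0","side0"]:
    p,d,W=load(n)
    # upright window
    box=(slice(190,320),slice(175,245)) if n=="scene0" else (slice(200,320),slice(255,315))
    w=W[box].reshape(-1,3);col=p[box].reshape(-1,3).astype(int)
    m=(w[:,2]>.03)&(w[:,2]<.4); u=w[m];c=np.median(u[(u[:,2]>.1)][:,:2],0);m&=np.hypot(*(w[:,:2]-c).T)<.06
    u=w[m];cu=col[m]; print(n,"upright",c,"zmax",np.nanmax(u[:,2]),len(u))
    g=u[(cu[:,1]>cu[:,0]+25)&(cu[:,1]>cu[:,2]+25)];print("green",len(g),g.mean(0),g.min(0),g.max(0)); 
    ups.append(u[(u[:,2]>.05)])
    pl=w[(w[:,2]>.003)&(w[:,2]<.014)&(np.hypot(*(w[:,:2]-c).T)<.13)&(col.max(1)<110)];fl.append(pl)
    print("rect up",cv2.minAreaRect((ups[-1][:,:2]).astype(np.float32)),"plate",cv2.minAreaRect(pl[:,:2].astype(np.float32)),len(pl))
    # organiser/orange
    hsv=cv2.cvtColor(p,cv2.COLOR_BGR2HSV)
    o=(hsv[...,0]<18)&(hsv[...,0]>6)&(hsv[...,1]>190)&(W[...,2]>.003)&(W[...,2]<.06)&(W[...,1]>.1)
    n_,lab,st,_=cv2.connectedComponentsWithStats(o.astype(np.uint8));k=1+np.argmax(st[1:,4]);q=W[lab==k];print("org",len(q),cv2.minAreaRect(q[:,:2].astype(np.float32)))
    oc=cv2.minAreaRect(q[:,:2].astype(np.float32))[0]
    hd=(np.hypot(W[...,0]-oc[0],W[...,1]-oc[1])<.13)&(W[...,2]>.06)&(W[...,2]<.12)
    h=W[hd];print("head",len(h),cv2.minAreaRect(h[:,:2].astype(np.float32)),h[:,2].max())
    top=h[h[:,2]>.09]; print("top",len(top),cv2.minAreaRect(top[:,:2].astype(np.float32)) if len(top) else 0)
    # light bar (white/grey points z .03-.04 inside tray)
    b=(np.hypot(W[...,0]-oc[0],W[...,1]-oc[1])<.16)&(W[...,2]>.026)&(W[...,2]<.042)&(hsv[...,1]<60)&(hsv[...,2]>110);
    bb=W[b];print("bar",len(bb),cv2.minAreaRect(bb[:,:2].astype(np.float32)))
u=np.vstack(ups);print("both up",cv2.minAreaRect(u[:,:2].astype(np.float32)));print("both plate",cv2.minAreaRect(np.vstack(fl)[:,:2].astype(np.float32)))
a=cv2.resize(load("scene0")[0][190:320,160:260],(400,520),interpolation=cv2.INTER_CUBIC)
b=cv2.resize(load("side0")[0][200:320,240:330],(390,520),interpolation=cv2.INTER_CUBIC)
cv2.imwrite("pics/up.png",np.hstack([a,b]))
E
```

```text
scene0 upright [ 0.55337001 -0.22053483] zmax 0.3646220819827052 1275
green 80 [ 0.55819446 -0.22596513  0.2056276 ] [ 0.54954798 -0.23721555  0.16442642] [ 0.56728511 -0.21249156  0.24317305]
rect up ((0.538951575756073, -0.2185405194759369), (0.037509460002183914, 0.05197440832853317), 60.751220703125) plate ((0.536405086517334, -0.22790010273456573), (0.13016937673091888, 0.13201375305652618), 57.22199630737305) 829
org 1045 ((0.49631422758102417, 0.3177470564842224), (0.26731279492378235, 0.16661038994789124), 83.88856506347656)
head 122 ((0.4862113296985626, 0.22345586121082306), (0.039912059903144836, 0.03974431753158569), 3.110910654067993) 0.10130162622915033
top 51 ((0.4852150082588196, 0.22663640975952148), (0.030122851952910423, 0.03520418331027031), 85.02191925048828)
bar 161 ((0.4827571213245392, 0.3380667567253113), (0.17920634150505066, 0.06983329355716705), 82.42888641357422)
side0 upright [ 0.54488203 -0.21052044] zmax 0.3650607887197384 1243<stdin>:11: RuntimeWarning: Mean of empty slice.
  ret = um.true_divide(
Traceback (most recent call last):
ValueError: zero-size array to reduction operation minimum which has no identity
```

```bash
python3 - <<'E'
from h import *
a=cv2.resize(load("scene0")[0][190:320,175:245],(320,590),interpolation=cv2.INTER_CUBIC)
b=cv2.resize(load("side0")[0][200:320,250:320],(345,590),interpolation=cv2.INTER_CUBIC)
cv2.imwrite("pics/up.png",np.hstack([a,b]))
for n,box in (("scene0",(slice(190,320),slice(175,245))),("side0",(slice(200,320),slice(255,315)))):
    p,d,W=load(n); w=W[box].reshape(-1,3)
    u=w[(w[:,2]>.08)&(w[:,2]<.34)&(np.hypot(w[:,0]-.545,w[:,1]+.215)<.05)]
    r=W[180:320][...,:]
    H,xe,ye=np.histogram2d(u[:,0],u[:,1],bins=[np.arange(.5,.6,.005),np.arange(-.26,-.17,.005)]);print(n);print("x from .5 rows, y from -.26 cols");print(H.astype(int))
p,d,W=load("side0");hsv=cv2.cvtColor(p,cv2.COLOR_BGR2HSV)
o=(hsv[...,0]<18)&(hsv[...,0]>6)&(hsv[...,1]>190)&(W[...,2]>.003)&(W[...,2]<.06)&(W[...,1]>.1)&(W[...,1]<.5)
n_,lab,st,_=cv2.connectedComponentsWithStats(o.astype(np.uint8));k=1+np.argmax(st[1:,4]);q=W[lab==k];print("org",cv2.minAreaRect(q[:,:2].astype(np.float32)))
h=W[(np.hypot(W[...,0]-.486,W[...,1]-.223)<.05)&(W[...,2]>.085)&(W[...,2]<.12)];print("headtop",len(h),cv2.minAreaRect(h[:,:2].astype(np.float32)),np.median(h,0))
E
```

```text
scene0
x from .5 rows, y from -.26 cols
[[ 0  0  0  0  0  0  0  0  0  0  0  0  0  0  0  0  0]
 [ 0  0  0  0  0  0  0  0  0  0  0  0  0  0  0  0  0]
 [ 0  0  0  0  0  0  0  0  0  0  0  0  0  0  0  0  0]
 [ 0  0  0  0  0  0  0  5 52 28  5  0  0  0  0  0  0]
 [ 0  0  0  0  0  0  0  6 46 76 26  3  0  0  0  0  0]
 [ 0  0  0  0  0  0  0  0  3 22  5  0  0  0  0  0  0]
 [ 0  0  0  0  0  0  0  0  0  0  0  0  0  0  0  0  0]
 [ 0  0  0  0  0  0  0  0  0  0  0  0  0  0  0  0  0]
 [ 0  0  0  0  0  0  0  0  0  0  0  0  0  0  0  0  0]
 [ 0  0  0  0 28 13  0  0  0  0  0  0  0  0  0  0  0]
 [ 0  0  0  8 65 84 34  6  1  0  0  0  0  0  0  0  0]
 [ 0  0  0  0  9 29 75 48 17  1  0  0  0  0  0  0  0]
 [ 0  0  0  0  0  3 26 53 77 39  0  0  0  0  0  0  0]
 [ 0  0  0  0  0  0  0  5 27 12  0  0  0  0  0  0  0]
 [ 0  0  0  0  0  0  0  0  0  0  0  0  0  0  0  0  0]
 [ 0  0  0  0  0  0  0  0  0  0  0  0  0  0  0  0  0]
 [ 0  0  0  0  0  0  0  0  0  0  0  0  0  0  0  0  0]
 [ 0  0  0  0  0  0  0  0  0  0  0  0  0  0  0  0  0]
 [ 0  0  0  0  0  0  0  0  0  0  0  0  0  0  0  0  0]]
side0
x from .5 rows, y from -.26
[... 919 characters left out ...]
   0   0]
 [  0   0   0   0   0   0   0   0  22   1   0   0   0   0   0   0   0]
 [  0   0   0   0   0   0   0   0   0   0   0   0   0   0   0   0   0]
 [  0   0   0   0   0   0   0   0   0   0   0   0   0   0   0   0   0]
 [  0   0   0   0   0   0   0   0   0   0   0   0   0   0   0   0   0]
 [  0   0   0   0   0   0   0   0   0   0   0   0   0   0   0   0   0]
 [  0   0   0   0   0   0   0   0   0   0   0   0   0   0   0   0   0]]
org ((0.4973403513431549, 0.3189433813095093), (0.2608676850795746, 0.15366962552070618), 83.77838134765625)
headtop 73 ((0.48823004961013794, 0.2212754487991333), (0.041162703186273575, 0.033965401351451874), 89.86930847167969) [0.48693909 0.21970461 0.09756847]
```

View pics/up.png

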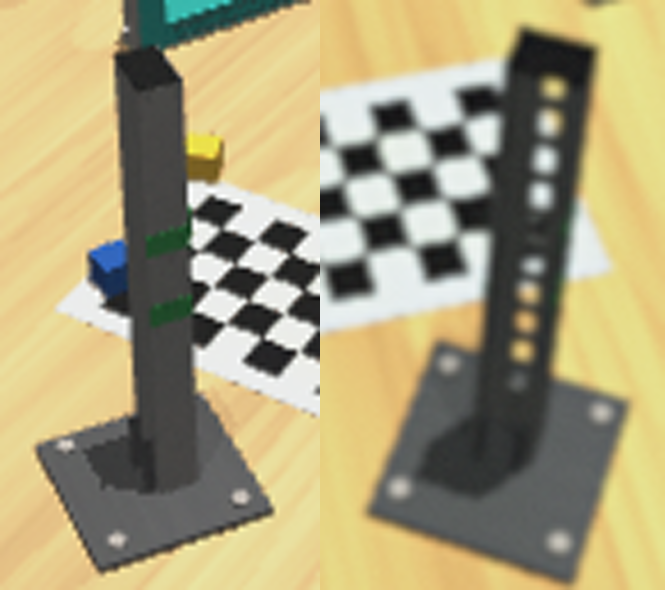

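```bash
cat >> h.py <<'E'
from scipy.spatial.transform import Rotation as Ro
def q_of(R): 
    x,y,z,w=Ro.from_matrix(R).as_quat();return np.array([w,x,y,z])
def down(ang,tilt=0):
    """tool pointing down, tool x along heading ang (deg); tilt deg about tool y"""
    a=np.radians(ang);x=np.array([np.cos(a),np.sin(a),0]);z=np.array([0,0,-1.]);y=np.cross(z,x)
    R=np.stack([x,y,z],1)
    return q_of(R@Ro.from_euler('y',tilt,degrees=True).as_matrix())
E
python3 - <<'E'
from h import *
from cell import env,kin,camera,calibration,job
s=env.get_state();c=calibration("wrist");Rc=cv2.Rodrigues(np.array(c["rvec"]))[0];C=-Rc.T@np.ravel(c["tvec"])
w,x,y,z=s["orientation"];Rt=Ro.from_quat([x,y,z,w]).as_matrix()
print("cam in tool",Rt.T@(C-s["tcp_pos"]),"axis",Rt.T@Rc[2],"right",Rt.T@Rc[0],c["fx"])
p,d,W=load("scene0");hsv=cv2.cvtColor(p,cv2.COLOR_BGR2HSV)
for nm,m in dict(blue=(abs(hsv[...,0].astype(int)-115)<10)&(hsv[...,1]>150),yel=(abs(hsv[...,0].astype(int)-26)<5)&(hsv[...,1]>180),tur=(abs(hsv[...,0].astype(int)-90)<6)&(hsv[...,1]>150)).items():
    m=m&(W[...,2]>.004)&(W[...,2]<.1)&(W[...,0]<.7)&(W[...,1]>-.3)&(W[...,1]<.5)
    k=cv2.connectedComponentsWithStats(m.astype(np.uint8));i=1+np.argmax(k[2][1:,4]);print(nm,np.round(np.median(W[k[1]==i],0),3))
for (r,cc) in [(249,210),(238,240),(252,281),(282,247),(257,190)]: print((r,cc),np.round(W[r,cc],3))
def ik(n,pos,o):
    j=kin.inverse_kinematics(np.array(pos),o);print(n,None if j is None else np.round(j,2))
for off in (0,180):
    ik("orgview",[.487,.25,.35],down(84+off)); ik("head",[.487,.222,.123],down(84+off)); ik("headup",[.487,.222,.26],down(84+off))
    for X in ((.56,.0),):
        ik("placehead",[*X,.119],down(57+off)); ik("up",[*X,.25],down(57+off))
    f=np.array([.543,-.218])+.015*np.array([np.cos(1),np.sin(1)]);g=f+.098*np.array([np.cos(1),np.sin(1)])
    ik("hang",[*g,.23],down(57+off));ik("hang up",[*g,.26],down(57+off));ik("hang back",[*(g+.06*np.array([.54,.84])),.26],down(57+off))
    ik("flip tilt",[*(g+.1*np.array([.54,.84])),.35],down(57+off,30 if off==0 else -30));ik("o",[*(g+.1*np.array([.54,.84])),.35],down(57+off,-30 if off==0 else 30))
E
```

```text
cam in tool [ 0.07126848 -0.00126812 -0.0703014 ] axis [-2.77618794e-01 -3.69492162e-04  9.60691245e-01] right [-1.66816137e-04  9.99999930e-01  3.36404483e-04] 298.6305809151443
blue [ 0.387 -0.075  0.026]
yel [0.374 0.079 0.015]
tur [0.242 0.263 0.028]
(249, 210) [ 0.554 -0.228  0.209]
(238, 240) [ 0.462  0.078 -0.002]
(252, 281) [0.631 0.088 0.   ]
(282, 247) [ 0.608 -0.105 -0.001]
(257, 190) [ 0.371 -0.106 -0.001]
orgview [-1.04  0.24  0.55  1.84 -0.14  1.1  -0.55]
head [-0.89  0.54  0.44  2.05 -0.38  0.63 -0.3 ]
headup [-0.97  0.32  0.53  1.96 -0.21  0.91 -0.45]
placehead [-0.53  0.6   0.55  2.   -0.5   0.67 -0.24]
up [-0.75  0.46  0.83  1.93 -0.42  0.94 -0.28]
hang [-0.62  0.72  1.09  1.82 -0.73  1.07  0.17]
hang up [-0.62  0.66  1.08  1.79 -0.66  1.1   0.11]
hang back [-0.6   0.63  0.92  1.73 -0.56  1.07 -0.07]
flip tilt [-0.63  0.59  1.14  1.76 -1.13  1.28  0.29]
o [-0.69  0.7   0.87  1.43 -0.05  1.47 -0.45]
orgview [-0.58  0.23 -0.01  1.81  0.    1.11  2.45]
head [-0.42  0.5  -0.16  2.02  0.13  0.63  2.37]
headup [-0.5   0.3  -0.05  1.93  0.02  0.91  2.48]
placehead [-0.19  0.54  0.11  1.98 -0.09  0.63  2.54]
up [-0.39  0.36  0.35  1.91 -0.15  0.9   2.6 ]
hang [-0.29  0.5   0.53  1.8  -0.31  0.92  2.94]
hang up [-0.34  0.48  0.6   1.78 -0.32  0.98  2.95]
hang back [-0.29  0.49  0.42  1.71 -0.23  0.99  2.78]
flip tilt [ 0.95  0.63 -1.18  1.66  0.2   0.88  2.41]
o [-0.33  0.57  0.24  1.4   0.27  1.53  2.4 ]
```

```bash
cat >> h.py <<'E'
from cell import env,kin,camera,calibration,job
def snap(n,cam="wrist",save=True):
    c=calibration(cam);p,d=camera(cam);np.savez(f"pics/{n}.npz",p=p,d=d,**c);cv2.imwrite(f"pics/{n}.png",p);return p,d,cloud(p,d,c)
E
python3 - <<'E'
from h import *
env.reach(np.array([.487,.27,.36]),down(84))
p,d,W=snap("w1")
h=W[(abs(W[...,0]-.487)<.06)&(abs(W[...,1]-.222)<.06)&(W[...,2]>.09)&(W[...,2]<.11)]
print("head",len(h),cv2.minAreaRect(h[:,:2].astype(np.float32)),np.median(h,0))
hsv=cv2.cvtColor(p,cv2.COLOR_BGR2HSV)
b=W[(abs(W[...,0]-.5)<.08)&(abs(W[...,1]-.34)<.11)&(W[...,2]>.028)&(W[...,2]<.045)&(hsv[...,1]<70)]
b2=b[(abs(b[:,2]-.034)<.004)]
print("bar",len(b2),cv2.minAreaRect(b2[:,:2].astype(np.float32)))
print(env.get_state()["time"])
E
```

```text
head 665 ((0.4835056960582733, 0.2236974686384201), (0.03585538640618324, 0.03305746242403984), 84.27000427246094) [0.48404611 0.22954541 0.09909865]
bar 3637 ((0.47427991032600403, 0.33173543214797974), (0.17845377326011658, 0.07560442388057709), 83.58358001708984)
2.0083
```

View pics/w1.png

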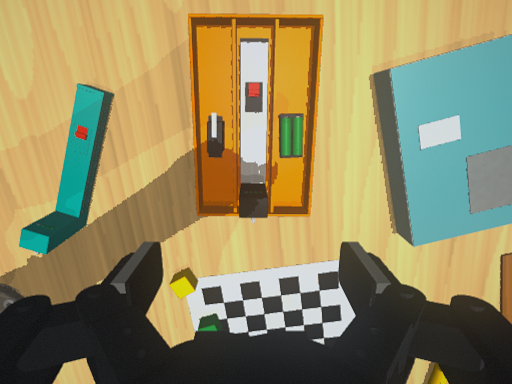

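```bash
python3 - <<'E'
from h import *
p,d,W=load("w1");hsv=cv2.cvtColor(p,cv2.COLOR_BGR2HSV)
m=(abs(W[...,2]-.034)<.005)&(hsv[...,2]>150)&(hsv[...,1]<50)&(abs(W[...,1]-.34)<.11)&(abs(W[...,0]-.485)<.035)
k=cv2.connectedComponentsWithStats(m.astype(np.uint8));i=1+np.argmax(k[2][1:,4]);b=W[k[1]==i][:,:2].astype(np.float32)
r=cv2.minAreaRect(b);vx,vy,x0,y0=cv2.fitLine(b,cv2.DIST_L2,0,.01,.01).ravel();yaw=np.degrees(np.arctan2(vy,vx))%180
print("bar",r,yaw,x0,y0)
dr=np.array([np.cos(np.radians(yaw)),np.sin(np.radians(yaw))])
h=W[(abs(W[...,0]-.484)<.06)&(abs(W[...,1]-.225)<.06)&(W[...,2]>.094)&(W[...,2]<.106)][:,:2]
s=h@dr;n=h@np.array([-dr[1],dr[0]])
a,bb=np.percentile(s,[2,98]),np.percentile(n,[2,98]);print("head extents",a,bb,np.diff(a),np.diff(bb), (b@dr).min(),(b@dr).max())
c=a.mean()*dr+bb.mean()*np.array([-dr[1],dr[0]]);print("head centre",c)
print("end-based centre", (b@dr).max()-.117-.075, a.mean())
E
```

```text
bar ((0.49648067355155945, 0.3394136130809784), (0.15155000984668732, 0.032609716057777405), 83.69441986083984) 84.034355 0.49685112 0.34392232
head extents [0.26490822 0.29025419] [-0.47390311 -0.44123222] [0.02534596] [0.03267089] 0.31336302 0.46494576
head centre [0.48393928 0.22852192]
end-based centre 0.27294576 0.2775812057451559
```

```bash
python3 - <<'E'
from h import *
H=np.array([.484,.2275]);q=down(83.8)
env.grip(.065,110)
env.reach(np.array([*H,.20]),q)
env.movel(np.array([*H,.121]),velocity=.12)
env.grip(0,110);s=env.get_state();print("op",s["opening"],s["gripper_force"],s["force"])
env.movel(np.array([*H,.135]),velocity=.05)
print("lift",env.get_state()["force"],env.get_state()["opening"])
env.movel(np.array([*H,.25]),velocity=.15)
env.dwell(.2);s=env.get_state();print(s["force"],s["torque"],s["opening"],s["time"],s["tcp_pos"])
p,d,W=snap("s2","side"); cv2.imwrite("pics/s2.png",cv2.resize(p[60:210,150:350],(800,600),interpolation=cv2.INTER_CUBIC))
E
```

```text
op 0.032947956145509806 109.04446721076965 [-0.09630999 -0.40808108  5.1498341 ]
lift [-0.08556554  0.36727008 -4.45155374] 0.033002786798398416
[-0.14281286  0.48560229 -4.54105628] [-0.18974444 -0.02276042 -0.02317803] 0.03282339935158242 5.8 [0.4835699  0.2272533  0.24905781]
```

View pics/s2.png

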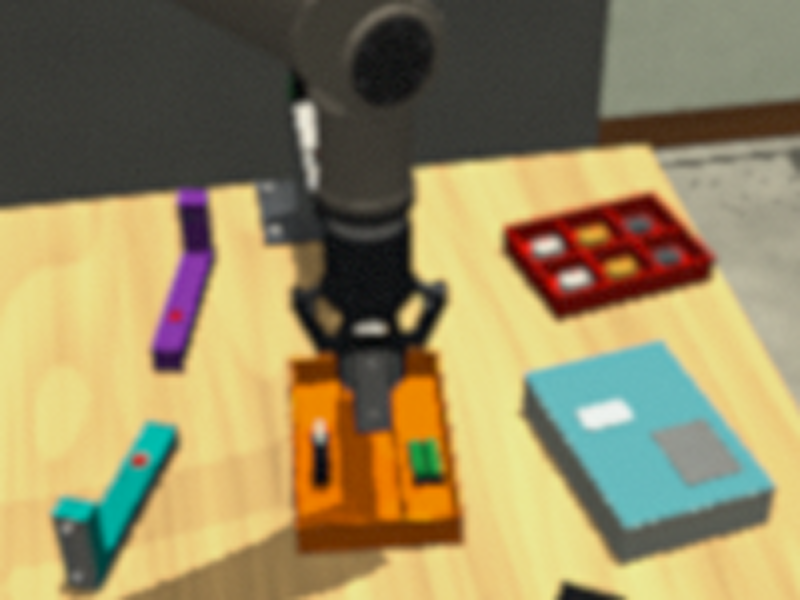

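```bash
python3 - <<'E'
from h import *
yaw=57.;a=np.radians(yaw);dr=np.array([np.cos(a),np.sin(a)])
P=np.array([.53,-.055])
env.movel(np.array([*P,.25]),velocity=.2,rot=down(yaw))
env.movel(np.array([*P,.135]),velocity=.15)
print(env.movel(np.array([*P,.112]),velocity=.03,stop_force=4))
s=env.get_state();print(s["tcp_pos"],s["force"])
env.dwell(.2);env.grip(.07,110);env.movel(np.array([*P,.25]),velocity=.25)
print(env.get_state()["time"])
# look at the upright face
f=np.array([.543,-.218])+.213*dr
env.reach(np.array([*f,.36]),down(yaw,-32))
p,d,W=snap("w3");print(env.get_state()["time"])
E
```

```text
True
[ 0.53007226 -0.05499719  0.11798507] [-0.27524632  0.24041371  6.88254725]
10.2667
11.0167
```

View pics/w3.png

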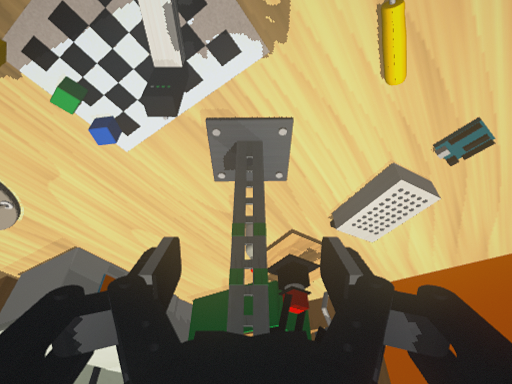

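```bash
python3 - <<'E'
from h import *
p,d,W=load("w3")
def meas(W,yaw0=57):
    a=np.radians(yaw0);dr=np.array([np.cos(a),np.sin(a)]);n=np.array([-dr[1],dr[0]])
    q=W-np.array([.543,-.218,0]);X=q[...,:2]@dr;Y=q[...,:2]@n
    m=(abs(X-.015)<.009)&(abs(Y)<.035)&(W[...,2]>.05)&(W[...,2]<.34)
    A=np.c_[Y[m],W[...,2][m],np.ones(m.sum())];x=X[m]
    for _ in range(3):
        s=np.linalg.lstsq(A,x,rcond=None)[0];r=abs(A@s-x);A,x=A[r<2*r.std()+1e-4],x[r<2*r.std()+1e-4]
    print("face plane X=",s,"n",m.sum(),"yaw corr deg",-np.degrees(s[0]))
    for lo in np.arange(.06,.3,.04):
        k=m&(W[...,2]>lo)&(W[...,2]<lo+.04)
        if k.sum()>20: print("z%.2f"%lo,k.sum(),"Y ext",np.percentile(Y[k],[1,99]).round(4),"mid %.4f"%np.percentile(Y[k],[1,99]).mean(),"Xmed %.4f"%np.median(X[k]))
    pl=W[(abs(X+.01)<.1)&(abs(Y)<.09)&(W[...,2]>.004)&(W[...,2]<.013)&(p.max(-1)<120)][:,:2].astype(np.float32)
    print("plate",cv2.minAreaRect(pl))
meas(W)
g=(p[...,1].astype(int)>p[...,0]+15)&(p[...,1].astype(int)>p[...,2]+15)&(np.hypot(W[...,0]-.551,W[...,1]+.2055)<.035)&(W[...,2]>.14)
print("green",g.sum(),np.unique((W[g][:,2]/.02).astype(int),return_counts=True))
# light bar and head
hsv=cv2.cvtColor(p,cv2.COLOR_BGR2HSV)
h=W[(np.hypot(W[...,0]-.53,W[...,1]+.055)<.04)&(W[...,2]>.088)&(W[...,2]<.105)];print("head",len(h),cv2.minAreaRect(h[:,:2].astype(np.float32)),np.median(h,0))
b=W[(np.hypot(W[...,0]-.58,W[...,1]-.02)<.06)&(abs(W[...,2]-.03)<.005)];print("bar",len(b),cv2.minAreaRect(b[:,:2].astype(np.float32)),np.median(b,0), cv2.fitLine(b[:,:2].astype(np.float32),cv2.DIST_L2,0,.01,.01).ravel())
E
```

```text
face plane X= [-1.14239906e-02  5.57270251e-05  1.54408152e-02] n 5349 yaw corr deg 0.6545464452926959
z0.06 500 Y ext [-0.0165  0.0225] mid 0.0030 Xmed 0.0154
z0.10 617 Y ext [-0.0167  0.0225] mid 0.0029 Xmed 0.0154
z0.14 729 Y ext [-0.0166  0.0229] mid 0.0031 Xmed 0.0155
z0.18 952 Y ext [-0.0168  0.0225] mid 0.0029 Xmed 0.0155
z0.22 1233 Y ext [-0.0166  0.0229] mid 0.0031 Xmed 0.0155
z0.26 1219 Y ext [-0.0166  0.0227] mid 0.0031 Xmed 0.0154
plate ((0.5344243049621582, -0.2249756157398224), (0.13008078932762146, 0.12795224785804749), 57.5430793762207)
green 741 (array([ 8,  9, 11, 12, 14]), array([202,  80, 309, 140,  10]))
head 786 ((0.530268669128418, -0.05479642376303673), (0.026633767411112785, 0.03436589241027832), 56.64136505126953) [ 0.5320051  -0.05344004  0.09481116]
bar 1649 ((0.5607892870903015, -0.007706169039011002), (0.05235441401600838, 0.0345875546336174), 57.48551559448242) [ 0.562282   -0.00582998  0.0300133 ] [ 0.53980845  0.8417879   0.56239116 -0.00639421]
```

```bash
cat >> h.py <<'E'
YAW=57.6;_a=np.radians(YAW);D=np.array([np.cos(_a),np.sin(_a)]);N=np.array([-D[1],D[0]])
U=np.array([.5407,-.2160]);F=U+.015*D
def bar(W,g):
    """bar top ahead of the hand: in upright axes about F"""
    q=W[...,:2]-F;X=q@D;Y=q@N;z=W[...,2]
    return X,Y,z
E
python3 - <<'E'
from h import *
y0=57.;a=np.radians(y0);G=np.array([.53,-.055])+.085*np.array([np.cos(a),np.sin(a)])
env.reach(np.array([*G,.17]),down(y0))
env.movel(np.array([*G,.076]),velocity=.1,stop_force=8)
print(env.get_state()["tcp_pos"],env.get_state()["force"])
env.grip(0,100);s=env.get_state();print("op",s["opening"],s["force"],s["time"])
env.movel(np.array([*G,.12]),velocity=.08)
T=F+(.098+.045)*D
env.movel(np.array([*T,.232]),velocity=.15,rot=down(YAW))
env.dwell(.2)
s=env.get_state();print(s["tcp_pos"],s["force"],s["torque"],s["time"])
p,d,W=snap("w4");X,Y,z=bar(W,T);g=.143
m=(X>g+.03)&(X<g+.125)&(abs(Y)<.03)&(z>.155)&(z<.205)
A=np.c_[X[m],Y[m],np.ones(m.sum())];sl=np.linalg.lstsq(A,z[m],rcond=None)[0]
print(m.sum(),"slope x,y",sl,"top z at grip",sl[0]*g+sl[2],"expect",.232-.076+.03,"maxX",np.percentile(X[m],99.5),"expect",g+.107)
for lo in np.arange(.03,.11,.015):
    k=m&(X>g+lo)&(X<g+lo+.015)
    if k.sum()>20:print("%.3f"%lo,np.percentile(Y[k],[2,98]).round(4),np.median(z[k]).round(4))
p2,d2,W2=snap("sd4","side")
E
```

```text
[0.57674953 0.01622304 0.07655259] [-0.89334122  0.03672914  0.69947829]
op 0.03255666969323932 [-0.92164195  0.33932568  6.06409941] 13.4333
[ 0.62502708 -0.08185919  0.23138468] [-0.46742025  0.71908096 -3.35867158] [ 0.11911359 -0.06484835 -0.01638846] 15.5333
18517 slope x,y [-0.00926671  0.00239076  0.18700783] top z at grip 0.18568269000894058 expect 0.18600000000000003 maxX 0.24724625995435995 expect 0.25
0.030 [-0.0152  0.0172] 0.185
0.045 [-0.0151  0.0172] 0.1853
0.060 [-0.0151  0.0172] 0.1848
0.075 [-0.0151  0.0173] 0.1848
0.090 [-0.0152  0.0173] 0.1849
```

View pics/w4.png

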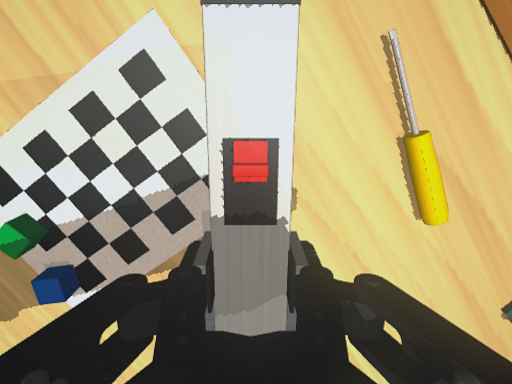

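```bash
python3 - <<'E'
from h import *
T=lambda x,z:np.array([*(F+x*D-.0006*N),z])
def st(n):
    s=env.get_state();q=s["tcp_pos"][:2]-F;print(n,"X %.4f Y %.4f z %.4f"%(q@D,q@N,s["tcp_pos"][2]),"f",np.round([s["force"][:2]@D,s["force"][:2]@N,s["force"][2]],1),"t",s["time"])
env.movel(T(.115,.232),velocity=.08);st("pre")
print(env.movel(T(.094,.232),velocity=.025,stop_force=7));st("in")
E
```

```text
pre X 0.1143 Y -0.0008 z 0.2322 f [ 0.8 -0.2 -4.4] t 16.1333
True
in X 0.0983 Y 0.0001 z 0.2311 f [ 1.2 -0.  -4. ] t 16.8
```

```bash
python3 - <<'E'
from h import *
T=lambda x,z:np.array([*(F+x*D),z])
def st(n):
    s=env.get_state();q=s["tcp_pos"][:2]-F;print(n,"X %.4f Y %.4f z %.4f"%(q@D,q@N,s["tcp_pos"][2]),"f",np.round([s["force"][:2]@D,s["force"][:2]@N,s["force"][2]],1),"t",s["time"])
print(env.movel(T(.098,.216),velocity=.02,stop_force=18));st("down")
env.dwell(.2);st("d")
p,d,W=snap("sd5","side");p2,d2,W2=snap("sc5","scene")
cv2.imwrite("pics/sd5.png",np.hstack([cv2.resize(p[150:290,230:340],(400,509),interpolation=cv2.INTER_CUBIC),cv2.resize(p2[170:310,170:280],(400,509),interpolation=cv2.INTER_CUBIC)]))
E
```

```text
True
down X 0.0988 Y 0.0001 z 0.2207 f [0.3 2.4 8.8] t 17.3583
d X 0.0989 Y 0.0002 z 0.2207 f [0.1 2.4 7. ] t 17.5583
```

View pics/sd5.png

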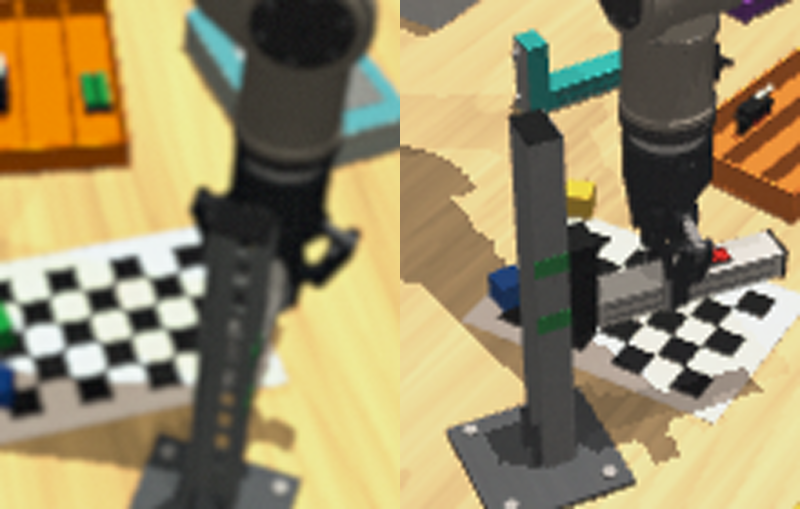

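```bash
python3 - <<'E'
from h import *
T=lambda x,z:np.array([*(F+x*D),z])
env.grip(.06,100);env.dwell(.3)
s=env.get_state();print(s["force"],s["time"])
env.movel(T(.0988,.30),velocity=.12)
env.reach(T(.16,.37),down(YAW,-10));env.dwell(.2)
p,d,W=snap("w6");X,Y,z=bar(W,0)
m=(X>.035)&(X<.2)&(abs(Y)<.03)&(z>.15)&(z<.19)
sl=np.linalg.lstsq(np.c_[X[m],Y[m],np.ones(m.sum())],z[m],rcond=None)[0]
print(m.sum(),sl,"top at head back",sl[2],"expect .177; droop deg",np.degrees(sl[0]),"Xmax",np.percentile(X[m],99.5))
for lo in np.arange(.03,.2,.03):
    k=m&(X>lo)&(X<lo+.03)
    if k.sum()>20:print("%.3f"%lo,np.percentile(Y[k],[2,98]).round(4),np.median(z[k]).round(4))
h=(X>-.003)&(X<.04)&(abs(Y)<.03)&(z>.2)&(z<.26);print("headtop",h.sum(),np.median(z[h]),"X",np.percentile(X[h],[2,98]),"Y",np.percentile(Y[h],[2,98]))
hsv=cv2.cvtColor(p,cv2.COLOR_BGR2HSV)
r=((hsv[...,0]<8)|(hsv[...,0]>172))&(hsv[...,1]>150)&(X>.1)&(X<.2)&(abs(Y)<.02)&(z>.15)
rr=r&(z>(sl[0]*X+sl[2]+.0025)); print("red",r.sum(),np.percentile(X[r],[2,98]),"ridge",rr.sum(),np.percentile(X[rr],[5,50,95]),np.median(Y[rr]),np.percentile(z[rr],[50,90]))
print(env.get_state()["time"])
E
```

```text
[-0.16085365 -0.55667781 -0.26325703] 18.3417
6055 [-0.02719566  0.00610937  0.17691341] top at head back 0.176913408607404 expect .177; droop deg -1.5581964645890185 Xmax 0.19972085162224384
0.030 [-0.0158  0.0171] 0.1756
0.060 [-0.0156  0.0173] 0.1749
0.090 [-0.0157  0.0173] 0.174
0.120 [-0.0154  0.0173] 0.1735
0.150 [-0.0154  0.0174] 0.1723
0.180 [-0.0156  0.0174] 0.1716
headtop 1954 0.2325033812251705 X [7.37454302e-05 2.92463227e-02] Y [-0.0188365   0.01714021]
red 250 [0.14021545 0.15532414] ridge 82 [0.14327048 0.14536271 0.14756507] 0.001027637075916609 [0.17736644 0.17803439]
19.8583
```

View pics/w6.png

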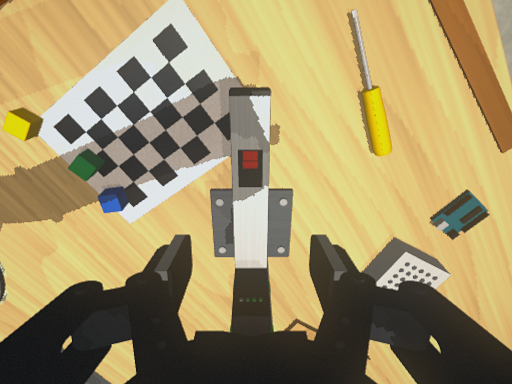

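```bash
python3 - <<'E'
from h import *
T=lambda x,z:np.array([*(F+x*D+.0005*N),z])
def st(n):
    s=env.get_state();q=s["tcp_pos"][:2]-F;print(n,"X %.4f Y %.4f z %.4f"%(q@D,q@N,s["tcp_pos"][2]),"f",np.round([s["force"][:2]@D,s["force"][:2]@N,s["force"][2]],1),"t",s["time"])
env.grip(0,40)
env.reach(T(.175,.30),down(YAW))
print(env.movel(T(.175,.2476),velocity=.08,stop_force=3));st("low")
print(env.movel(T(.1485,.2476),velocity=.02,stop_force=6));st("push")
env.dwell(.2);st("hold")
env.movel(T(.165,.2486),velocity=.08);env.movel(T(.165,.30),velocity=.15)
env.reach(T(.17,.37),down(YAW,-10));env.dwell(.3)
p,d,W=snap("w7");X,Y,z=bar(W,0)
m=(X>.035)&(X<.2)&(abs(Y)<.03)&(z>.15)&(z<.176)
sl=np.linalg.lstsq(np.c_[X[m],Y[m],np.ones(m.sum())],z[m],rcond=None)[0];print(sl,np.degrees(sl[0]),np.percentile(Y[m],[2,98]))
hsv=cv2.cvtColor(p,cv2.COLOR_BGR2HSV)
r=((hsv[...,0]<8)|(hsv[...,0]>172))&(hsv[...,1]>150)&(X>.1)&(X<.2)&(abs(Y)<.02)&(z>.15)
rr=r&(z>(sl[0]*X+sl[2]+.0025)); print("red",r.sum(),np.percentile(X[r],[2,98]),"ridge",rr.sum(),np.percentile(X[rr],[5,50,95]))
st("end")
E
```

```text
False
low X 0.1749 Y 0.0002 z 0.2478 f [ 0.6 -0.3  0.2] t 21.6667
False
push X 0.1502 Y 0.0005 z 0.2479 f [6.  0.9 0.5] t 23.1417
hold X 0.1502 Y 0.0005 z 0.2479 f [5.3 0.3 0.6] t 23.3417
[-0.02746504  0.00296342  0.17690265] -1.5736307678865642 [-0.0154205   0.01751512]
red 217 [0.13121557 0.14659725] ridge 80 [0.13498662 0.13731147 0.13964892]
end X 0.1692 Y 0.0006 z 0.3691 f [-0.8 -0.8 -1. ] t 24.925
```

```bash
python3 -c "
from cell import job;print(job.job_done())"
```

```text
the job is handed in; nothing more can be done
None
```

The light hangs by both hooks in the green-marked slots, drooping about 1.6°; its switch moved the full 8 mm to on, and I handed the job in at about 25 s with the robot clear (the hand-in call returned no verdict).

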